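# Draw the round glass mould shut

## Task

Two split wooden glass moulds stand open on the bench. Turn the cam handle of the mould with the round cavity clockwise (seen from above) about a quarter turn, as far as it goes, so that its two halves are drawn tight together, and let go. Leave the mould with the square cavity as it is.

Things in the scene. Friction and masses are not known exactly. Their poses are not given: they have to be found in the camera images.
- round_grip (a point): Grip point on the cam handle of the ROUND-cavity mould: an upright iron bar 14 mm thick, 34 tall, reaching 73 mm from its pivot one way and 19 the other, over a 42 mm steel disc. The point lies on the pivot axis, mid-thickness, 12 mm below the bar's top and 44 mm above the mould's top; nothing else stands over 15 mm above that top. Axes turn with the bar: z up, +y to its long end, x across it.
- round_cam (a joint): Angle of that cam, rad: 0 fully open (bar parallel to the parting line between the halves), 1.571 fully closed at a stop (bar across the parting line, over the sliding half). Grows clockwise seen from above; starts at 0 to 0.3. Steady friction of about 0.2 N m; it stays where it is left. Grip the bar on its axis and turn, or push its long end.
- round_gap (a joint): How far the round mould's sliding half is drawn in, m: 0 = 15 mm gap, 0.015 = faces touch; follows the cam in proportion and can't be pushed in by hand (over 25 N). Mould: beech block 170 mm long, top 100 mm above the bench, two halves 65 mm deep, on a fixed 200 x 190 x 20 mm board; round cavity 72 mm wide with a dark iron liner; cam on top of the fixed half beside the cavity.
- square_tip (a point): Point on the cam handle of the OTHER mould, with the SQUARE cavity (52 mm wide), otherwise of the same size and build: 70 mm from its pivot near the bar's long end, 144 mm above the bench. Axes as for round_grip. That cam starts at 0 to 0.9 rad (open to over half-way) and must be left so.

How it is judged:
At the end, for the whole second after the job is handed in: The round mould's cam is turned to within 10 degrees of its closed stop, its halves are within about 2 mm of touching and the cam is at rest; the square mould's handle is within 20 mm of where it started (value of joint round_cam above 1.39 rad and value of joint round_gap above 0.0128 m and velocity of joint round_cam between -0.05 and 0.05 rad/s and distance of square_tip from where it was at the start of the episode below 0.02 m).
It fails at once if the square mould's cam handle is moved by more than 20 mm (distance of square_tip from where it was at the start of the episode above 0.02 m).
It also fails if it takes over 29 s, if anything falls off the work surface, if the arm or the gripper's body presses on something with over 40 N, if the wrist force passes 120 N, or if a joint passes its speed limit or range.

## Robot

A 6-joint arm with a two-finger parallel gripper is mounted at the origin on the work surface. World frame = base frame: x ahead of the robot, y to its left, z up, the work surface at z = 0. Lengths are in m, angles in rad, forces in N, time in s.
With the tool pointing down it reaches from about 0.3 to 0.875 m from the base axis. Payload 6.4 kg.
Tool frame: the origin (TCP) lies between the finger pads; the fingertips stand manip.tip_extent ahead of it and the grasp point (between the pads) is the TCP (manip.tip_extent is the distance from the TCP to the fingertips, in m); z points along the fingers, y is the line along which they close (so a half turn about z gives the same grasp; the last joint's range is limited). The gripper opens to 85 mm and grips with 20 to 120 N. Pads are 22 mm wide; open, the fingers measure 114 mm over their backs; the gripper's body (76 mm by 85 mm) begins 54 mm behind the grasp point. The pads swing forward as they close: fully open they stand 13 mm farther back than shut.
Start: joints at [-0.206, 0.181, 1.607, -0, 1.354, -0.206], TCP at [0.575, 0, 0.25] pointing down, gripper open.
Joint ranges: [-2.99, 2.99], [-0.89, 2.07], [0.3, 2.58], [-1.14, 4.28], [0, 2.63], [-3.12, 3.12]. Speed limits (rad/s): [2.57, 2.57, 3.01, 3.14, 3.14, 3.14].

## Interface

Orientations are given as [roll, pitch, yaw] about the fixed x, y, z axes, in that order (R = Rz(yaw) Ry(pitch) Rx(roll)).
In Python, from bench import manip gives the robot as it stands. The module is installed in compiled form; this text tells all that it offers.
- The arm moves only by the tool apply_moves, never from a script. Its arguments are lists of equal length, an entry for each row: "fingers": the closure, from -1 (fully open) to 1 (shut); "delta_pos": the shift along the world's x, y, z in m, a list of three; "angular": the turn, a rotation vector about the world's x, y, z in rad, a list of three. A call has 1 to 12 rows; each row is the pose to reach, as a shift and turn from the pose commanded when the call began; what a row does not reach only later rows make up. A row lasts 1/10 s, in which the tool goes at most 50 mm and 8.59 degrees, less where a joint would pass 70% of its speed; a pose out of reach is approached as far as the arm can. A call with a gripper value outside its range is refused whole. The fingers move at their own pace and stop on an object; the grip force is fixed at half the most. Time passes only in rows, so rows that repeat a pose let the fingers close. It gives the time, the measured TCP pose, the force, the opening and the grip force at its end, in the units of the state.
- manip.sense(): the state, without advancing time (a new reading comes with each control period).
- manip.get_image(name): name is "scene" or "side" or "wrist"; returns the picture (480x640x3 uint8, blue, green, red); there is no depth.
- manip.camera_params(name): a dict with "fov_y" (degrees; the focal length in pixels is half the picture's height over the tangent of half this angle, whatever the lens; pixels are square), "cx", "cy" (the principal point, pixels), "eye" and "attitude" of the camera in the world. Camera axes: x right, y up, looking along -z (the intrinsics and any distortion apply to the point x, -y, -z); pixel columns grow to the right and rows downward; lengths in m; the calibration is good to about 2 mm. A picture is of the moment at which its call begins: read the wrist's pose just before it. camera_params takes no time and is no camera call; for the wrist camera it gives the pose at the moment of the call.
- manip.job_done(): hands the job in; it is judged then, once.
The state is a dict: "time": time; "joint_positions": joint angles; "joint_vel": joint speeds; "effort": joint torques, N m; "position": TCP position; "eef_rot": TCP orientation; "wrist_force": force on the tool from outside, world axes, zero at the start; "moment": the same for the moment, N m; "opening": finger opening in m; "grasp_force": force on a finger pad.
Only numpy, scipy, OpenCV 4.12 (cv2) and the standard library are available. Lean on these libraries where they do the work, as an engineer would, in place of code of your own. Each camera call takes 0.05 s, during which the arm holds its last target. There are 200 camera calls.

## Working session

There is one attempt and no reset: what is moved stays moved. The work goes in short steps, Python scripts to look and compute and a tool call to move; the robot and the scene stay as the last step left them, time stands still between calls to the robot, and variables do not carry over. Pictures are saved under pics/ and viewed, at most 10 in all, crops included, and the job is handed in when it is done.

Besides the shell and the picture viewer there is one more tool, called after "Request:" in YAML: its name, and indented under it one key for each argument. apply_moves: Moves the arm, as the interface text tells. Its arguments: {"type":"object","properties":{"fingers":{"type":"array","items":{"type":"number"}},"delta_pos":{"type":"array","items":{"type":"array","items":{"type":"number"}}},"angular":{"type":"array","items":{"type":"array","items":{"type":"number"}}}},"required":["fingers","delta_pos","angular"]}

```bash
mkdir -p pics; python3 - <<'E'
from bench import manip
import cv2,numpy as np
s=manip.sense();print(s['time'],s['position'],s['eef_rot'],s['opening'],manip.tip_extent)
for n in("scene","side"):
    cv2.imwrite(f"pics/{n}0.png",manip.get_image(n));print(n,manip.camera_params(n))
E
```

```text
0.0 [5.74476054e-01 1.38724096e-04 2.49387400e-01] [-3.13988549e+00 -3.63822518e-04  1.57080607e+00] 0.08538201953028719 0.019
scene {'fov_y': 55.76423433867053, 'cx': 326.78675396442367, 'cy': 238.002547716477, 'eye': array([1.10008381, 0.3918549 , 0.75318546]), 'attitude': array([0.7931097 , 0.01868062, 2.10157893])}
side {'fov_y': 48.25509220091605, 'cx': 316.9411957675766, 'cy': 239.31687882938493, 'eye': array([0.38817357, 0.77455733, 0.82456723]), 'attitude': array([ 0.7972029 , -0.00381233, -2.90550229])}
```

View pics/scene0.png

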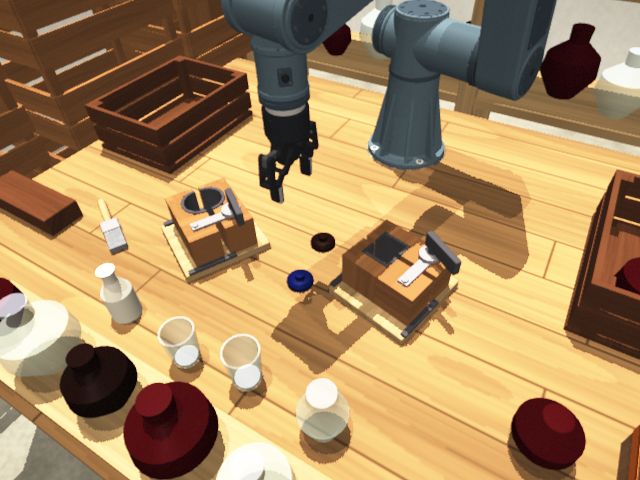

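View pics/side0.png

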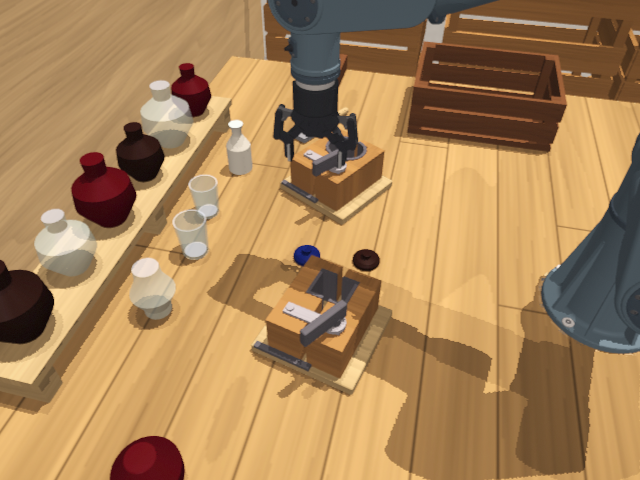

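The scene view shows the round mould at about (210,220) with its bar at (235,207), and the square mould at (400,275). In the side view the round mould is at (335,170), partly behind the gripper. I'll zoom in on the round one in both views.

```bash
python3 - <<'E'
import cv2,numpy as np
a=cv2.imread("pics/scene0.png")[165:285,150:280];b=cv2.imread("pics/side0.png")[110:230,265:395]
cv2.imwrite("pics/z0.png",np.hstack([cv2.resize(i,(400,369),interpolation=cv2.INTER_CUBIC) for i in(a,b)]))
E
```

```text
(no output)
```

View pics/z0.png

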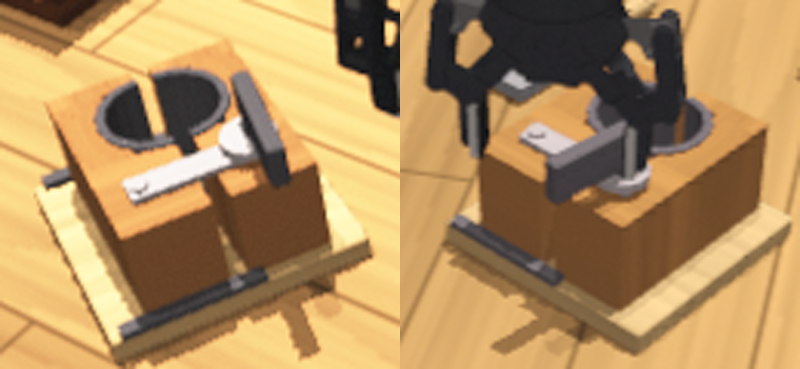

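The left half of the zoom shows the bar's top running from crop (241,75) to (280,152). The disc is near the back end, so the long end is the front one. In the right half the long end is at (553,163) and the gripper hides the short end. Next I cast these onto z = 0.156.

```bash
cat > h.py <<'E'
import numpy as np
from scipy.spatial.transform import Rotation as R
def cast(c,uv,z):
    f=240/np.tan(np.radians(c['fov_y'])/2)
    uv=np.atleast_2d(np.array(uv,float))
    d=np.c_[(uv[:,0]-c['cx'])/f,-(uv[:,1]-c['cy'])/f,-np.ones(len(uv))]
    d=R.from_euler('xyz',c['attitude']).apply(d)
    return c['eye']+d*((z-c['eye'][2])/d[:,2])[:,None]
E
python3 - <<'E'
from bench import manip
from h import *
np.set_printoptions(precision=4,suppress=True)
c=manip.camera_params('scene');k=130/400
S=lambda p:np.array(p)*k+[150,165]
T=lambda p:np.array(p)*k+[265,110]-[400*k,0]
print('bar top', cast(c,S([[235,77],[246,72],[287,148],[273,155]]),.156))
p=cast(c,S([[241,75],[280,152]]),.156);print('len',np.linalg.norm(p[0]-p[1]))
print('disc',cast(c,S([[238,140]]),.11))
print('block corners L,near,front-right,back',cast(c,S([[46,105],[118,240],[325,168],[230,40]]),.1))
c=manip.camera_params('side')
print('side long end',cast(c,T([[548,165],[560,170],[553,163]]),.156))
print('block',cast(c,T([[482,152],[622,232],[768,128]]),.1))
print('disc',cast(c,T([[625,178]]),.11))
E
```

```text
bar top [[ 0.5619 -0.1834  0.156 ]
 [ 0.5539 -0.1803  0.156 ]
 [ 0.6032 -0.1062  0.156 ]
 [ 0.6131 -0.1099  0.156 ]]
len 0.08904956615040854
disc [[ 0.5751 -0.1802  0.11  ]]
block corners L,near,front-right,back [[ 0.6057 -0.3389  0.1   ]
 [ 0.6855 -0.1942  0.1   ]
 [ 0.5604 -0.1165  0.1   ]
 [ 0.4774 -0.2704  0.1   ]]
side long end [[ 0.6065 -0.1096  0.156 ]
 [ 0.5973 -0.106   0.156 ]
 [ 0.6037 -0.1126  0.156 ]]
block [[ 0.6762 -0.1876  0.1   ]
 [ 0.5556 -0.1197  0.1   ]
 [ 0.4744 -0.2688  0.1   ]]
disc [[ 0.5641 -0.1684  0.11  ]]
```

Both views agree. The bar measures 89 mm (92 given), its heading is about 56.5°, the parting line is about 61.4° (cam ≈ 0.09 rad), and the pivot is near (0.5675, -0.1675). I'll move above it, aligned with the bar, and check with the wrist camera.

Request:
apply_moves:
  fingers: [-1, -1, -1, -1, -1, -1]
  delta_pos:
    - [-0.002, -0.042, 0]
    - [-0.004, -0.084, 0]
    - [-0.006, -0.126, 0]
    - [-0.0075, -0.1675, 0]
    - [-0.0075, -0.1675, 0]
    - [-0.0075, -0.1675, 0]
  angular:
    - [0, 0, -0.145]
    - [0, 0, -0.29]
    - [0, 0, -0.435]
    - [0, 0, -0.585]
    - [0, 0, -0.585]
    - [0, 0, -0.585]

```text
time: 0.7
position: [0.5671, -0.1682, 0.2496]
eef_rot: [-3.14, -0.0, 0.985]
wrist_force: [0.1, 0.6, 0.4]
opening: 0.0852
grasp_force: 0.0
```

```bash
python3 - <<'E'
from bench import manip
import cv2
from h import *
c=manip.camera_params('wrist');im=manip.get_image('wrist')
f=240/np.tan(np.radians(c['fov_y'])/2)
def proj(P):
    d=R.from_euler('xyz',c['attitude']).inv().apply(np.array(P)-c['eye']);return (c['cx']+f*d[0]/-d[2],c['cy']-f*d[1]/-d[2])
print(c,[proj(p) for p in([.5675,-.1675,.156],[.607,-.108,.156],[.558,-.182,.156])],manip.sense()['joint_positions'])
cv2.imwrite('pics/w1.png',im);cv2.imwrite('pics/side1.png',manip.get_image('side'))
E
```

```text
{'fov_y': 61.49270021095387, 'cx': 314.297500427914, 'cy': 239.0597447771132, 'eye': array([ 0.60708488, -0.1075564 ,  0.37298713]), 'attitude': array([-0.28768973,  0.00222519, -0.58737131])} [(np.float64(315.6248970777205), np.float64(251.97806231811467)), (np.float64(315.57272355417854), np.float64(120.5172049780823)), (np.float64(315.81775318781587), np.float64(280.44321037739866))] [-4.87360946e-01  2.17895932e-01  1.56439063e+00  4.82726771e-04
  1.36061831e+00  9.68109947e-02]
```

View pics/w1.png

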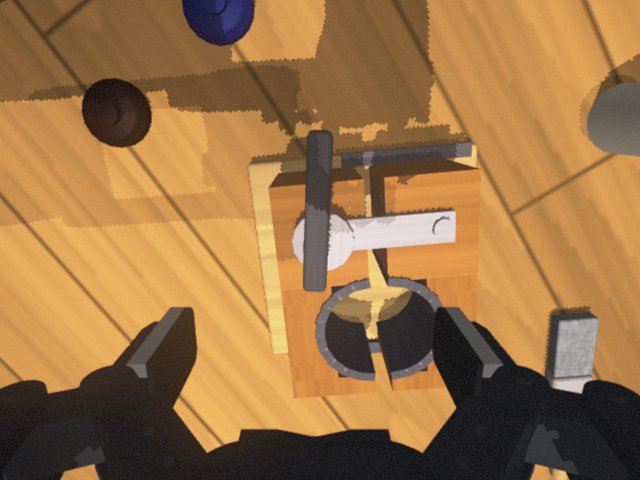

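The wrist view shows the bar's top running from the long end at about (319,131) to the short end at about (314,290), with the disc at (323,241). That is about 10 px lower than predicted, so I'll refine with a dark mask.

```bash
python3 - <<'E'
from bench import manip
import cv2
from h import *
c=manip.camera_params('wrist');im=cv2.imread('pics/w1.png')
m=(im.max(2)<95)&(np.ptp(im.astype(int),axis=2)<25);m[:120]=0;m[310:]=0;m[:,:296]=0;m[:,338:]=0
n,l,st,ce=cv2.connectedComponentsWithStats(m.astype('uint8'));i=1+st[1:,4].argmax();print(st[i])
ys,xs=np.where(l==i)
for y in (133,160,190,220,250,280,288): print(y,xs[ys==y].min(),xs[ys==y].max())
for e in [[[319.5,131],[314.5,291]]]:
  p=cast(c,e,.156);u=p[0]-p[1];L=np.linalg.norm(u);u/=L
  print(p,L,np.degrees(np.arctan2(u[1],u[0])),p[0]-.073*u,p[1]+.019*u)
print('disc',cast(c,[[323,241]],.11))
print('parting',cast(c,[[371,166],[384,388]],.1),cast(c,[[270,187],[294,397]],.1))
E
```

```text
[ 303  131   30  100 1971]
133 309 330
160 306 331
190 306 329
220 305 328Traceback (most recent call last):
  File "<stdin>", line 8, in <module>
    return umr_minimum(a, axis, None, out, keepdims, initial, where)
ValueError: zero-size array to reduction operation minimum which has no identity
```

```bash
python3 - <<'E'
from bench import manip
from h import *
c=manip.camera_params('wrist')
p=cast(c,[[319.5,131],[314.5,291]],.156);u=p[0]-p[1];L=np.linalg.norm(u);u/=L
print(p,L,np.degrees(np.arctan2(u[1],u[0])),p[0]-.073*u,p[1]+.019*u)
print('disc',cast(c,[[323,241]],.11))
q=cast(c,[[270,187],[294,397]],.1);v=q[0]-q[1];print(q,np.linalg.norm(v),np.degrees(np.arctan2(v[1],v[0])))
E
```

```text
[[ 0.60597795 -0.11174032  0.156     ]
 [ 0.55401105 -0.18555977  0.156     ]] 0.0902766272337846 54.85548861833816 [ 0.56395618 -0.17143262  0.156     ] [ 0.56494822 -0.17002342  0.156     ]
disc [[ 0.56796278 -0.17484866  0.11      ]]
[[ 0.55737538 -0.12546324  0.1       ]
 [ 0.47598686 -0.27365036  0.1       ]] 0.1690665952907561 61.223173855445395
```

The pivot refines to about (0.565, -0.170) with the bar at 55°. The sizes check out: bar 90 mm, block 169 mm. Next I descend and grip.

Request:
apply_moves:
  fingers: [-1, -1, -1, -1, -1, 1, 1, 1, 1, 1, 1, 1]
  delta_pos:
    - [-0.002, -0.002, -0.03]
    - [-0.002, -0.002, -0.06]
    - [-0.002, -0.002, -0.09]
    - [-0.002, -0.002, -0.106]
    - [-0.002, -0.002, -0.106]
    - [-0.002, -0.002, -0.106]
    - [-0.002, -0.002, -0.106]
    - [-0.002, -0.002, -0.106]
    - [-0.002, -0.002, -0.106]
    - [-0.002, -0.002, -0.106]
    - [-0.002, -0.002, -0.106]
    - [-0.002, -0.002, -0.106]
  angular:
    - [0, 0, -0.02]
    - [0, 0, -0.02]
    - [0, 0, -0.02]
    - [0, 0, -0.02]
    - [0, 0, -0.02]
    - [0, 0, -0.02]
    - [0, 0, -0.02]
    - [0, 0, -0.02]
    - [0, 0, -0.02]
    - [0, 0, -0.02]
    - [0, 0, -0.02]
    - [0, 0, -0.02]

```text
time: 2.0
position: [0.5663, -0.17, 0.1452]
eef_rot: [3.139, -0.0, 0.966]
wrist_force: [2.3, -0.6, 3.9]
opening: 0.0133
grasp_force: 60.9
```

The bar is gripped: opening 13 mm and small side forces. I'll turn the first part clockwise.

Request:
apply_moves:
  fingers: [1, 1, 1, 1, 1, 1, 1, 1]
  delta_pos:
    - [0, 0, 0]
    - [0, 0, 0]
    - [0, 0, 0]
    - [0, 0, 0]
    - [0, 0, 0]
    - [0, 0, 0]
    - [0, 0, 0]
    - [0, 0, 0]
  angular:
    - [0, 0, -0.1]
    - [0, 0, -0.2]
    - [0, 0, -0.3]
    - [0, 0, -0.4]
    - [0, 0, -0.5]
    - [0, 0, -0.6]
    - [0, 0, -0.7]
    - [0, 0, -0.7]

```text
time: 2.8
position: [0.5679, -0.1723, 0.1453]
eef_rot: [3.135, -0.005, 0.262]
wrist_force: [10.6, -10.5, -3.9]
opening: 0.0131
grasp_force: 59.8
```

The tool is being pulled a few mm towards (+x, -y), so I'll follow that while turning on.

Request:
apply_moves:
  fingers: [1, 1, 1, 1, 1, 1, 1, 1]
  delta_pos:
    - [0.003, -0.003, 0]
    - [0.003, -0.003, 0]
    - [0.003, -0.003, 0]
    - [0.003, -0.003, 0]
    - [0.003, -0.003, 0]
    - [0.003, -0.003, 0]
    - [0.003, -0.003, 0]
    - [0.003, -0.003, 0]
  angular:
    - [0, 0, -0.1]
    - [0, 0, -0.2]
    - [0, 0, -0.3]
    - [0, 0, -0.4]
    - [0, 0, -0.5]
    - [0, 0, -0.6]
    - [0, 0, -0.65]
    - [0, 0, -0.65]

```text
time: 3.6
position: [0.5679, -0.175, 0.1452]
eef_rot: [3.138, -0.001, -0.386]
wrist_force: [-5.3, -8.8, 5.6]
opening: 0.0133
grasp_force: 61.3
```

```bash
python3 -c "
from bench import manip
s=manip.sense();print(s['moment'],s['wrist_force'],s['joint_positions'],s['eef_rot'])"
```

```text
[-1.08985378  0.69327649 -0.16159768] [-5.26896254 -8.7818827   5.62698728] [-0.496502    0.33440081  1.64351181 -0.00427881  1.16266643  1.4621198 ] [ 3.13757717e+00 -5.78141640e-04 -3.86128073e-01]
```

Request:
apply_moves:
  fingers: [1, 1, 1, 1, 1]
  delta_pos:
    - [0, -0.002, 0]
    - [0, -0.002, 0]
    - [0, -0.002, 0]
    - [0, -0.002, 0]
    - [0, -0.002, 0]
  angular:
    - [0, 0, -0.04]
    - [0, 0, -0.08]
    - [0, 0, -0.11]
    - [0, 0, -0.14]
    - [0, 0, -0.14]

```text
time: 4.1
position: [0.5677, -0.1755, 0.1452]
eef_rot: [3.139, 0.001, -0.522]
wrist_force: [-6.8, -3.3, 8.5]
opening: 0.0129
grasp_force: 64.9
```

```bash
python3 -c "
from bench import manip
import cv2
s=manip.sense();print(s['moment'],s['wrist_force'],s['eef_rot'])
cv2.imwrite('pics/sc2.png',cv2.resize(manip.get_image('scene')[150:290,130:290],(640,560),interpolation=cv2.INTER_CUBIC))"
```

```text
[-0.30924975  0.85200205  1.37947034] [-6.80998108 -3.3283906   8.53157642] [ 3.13869908e+00  5.70502872e-04 -5.22215430e-01]
```

View pics/sc2.png

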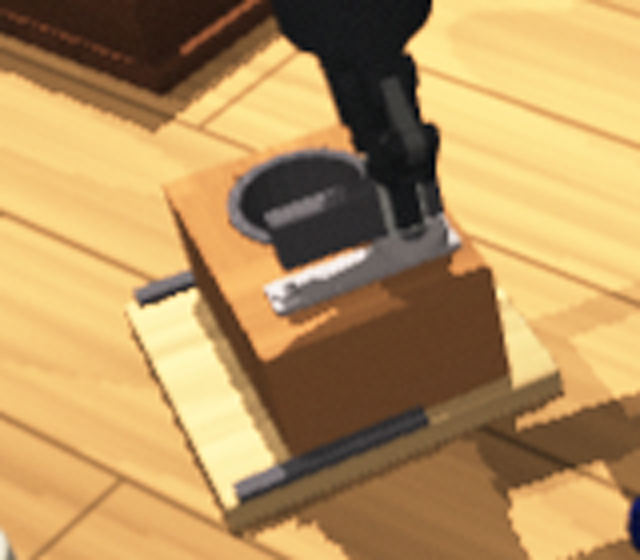

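The halves are closed, with no gap on the near face (about 385,360 in the crop). The moment has risen to 1.4 N m, so the cam is at its stop. I'll ease back slightly, open and lift.

Request:
apply_moves:
  fingers: [1, -1, -1, -1, -1, -1, -1, -1, -1, -1, -1, -1]
  delta_pos:
    - [0, 0, 0]
    - [0, 0, 0]
    - [0, 0, 0]
    - [0, 0, 0]
    - [0, 0, 0]
    - [0, 0, 0]
    - [0, 0, 0]
    - [0, 0, 0.02]
    - [0, 0, 0.05]
    - [0, 0, 0.08]
    - [0, 0, 0.11]
    - [0, 0, 0.11]
  angular:
    - [0, 0, 0.01]
    - [0, 0, 0.01]
    - [0, 0, 0.01]
    - [0, 0, 0.01]
    - [0, 0, 0.01]
    - [0, 0, 0.01]
    - [0, 0, 0.01]
    - [0, 0, 0.01]
    - [0, 0, 0.01]
    - [0, 0, 0.01]
    - [0, 0, 0.01]
    - [0, 0, 0.01]

```text
time: 5.35
position: [0.5709, -0.1756, 0.2597]
eef_rot: [-3.141, -0.009, -0.514]
wrist_force: [-0.9, -0.0, 0.8]
opening: 0.0854
grasp_force: 0.0
```

```bash
python3 -c "
from bench import manip
import cv2
cv2.imwrite('pics/w3.png',manip.get_image('wrist'))"
```

```text
(no output)
```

View pics/w3.png

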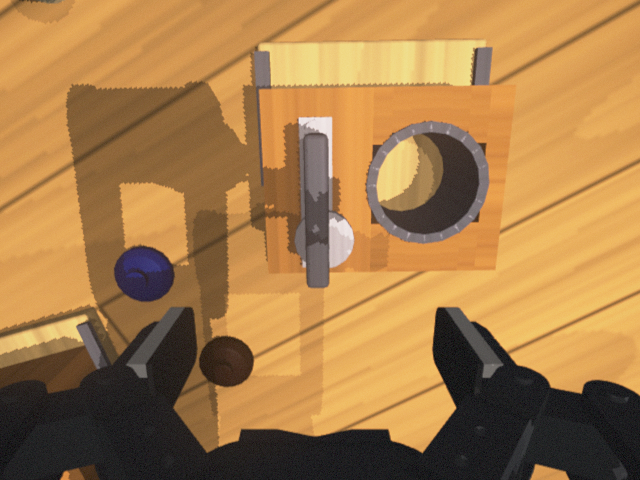

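The bar, from (315,135) to (318,285), stands across the closed parting line, and the cavity is a full round with no gap. The square mould was not touched, so I'm handing in.

```bash
python3 -c "
from bench import manip
print(manip.job_done())"
```

```text
the job is handed in; nothing more can be done
None
```

The round mould's cam is turned to its stop, its halves are closed tight, the handle is released and the square mould was not touched; I handed the job in at about 5.4 s, and no verdict came back.

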